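Load the tube carrier into the analyser dock

ROBOT

A 7-joint arm with a two-finger parallel gripper is mounted at the origin on the work surface. World frame = base frame: x ahead of the robot, y to its left, z up, the work surface at z = 0. Lengths are in m, angles in rad, forces in N, time in s.
With the tool pointing down it reaches from about 0.4 to 0.85 m from the base axis. Payload 4.5 kg.
Tool frame: the origin (TCP) lies midway between the tips of the shut fingers; the grasp point (between the pads) lies robot.pinch_z behind it (robot.pinch_z is the distance from the TCP to the grasp point, in m); z points along the fingers, y is the line along which they close (so a half turn about z gives the same grasp; the last joint's range is limited). The gripper opens to 88 mm and grips with 3 to 60 N. Pads are 18 mm wide; open, the fingers measure 123 mm over their backs; the gripper's body (75 mm by 187 mm) begins 45 mm behind the grasp point.
Start: joints at [-1.109, 0.689, -0.195, 1.565, 0.157, 0.902, -0.215], TCP at [0.259, 0.569, 0.239] pointing down, gripper open.
Joint ranges: [-3.01, 3.01], [-0.46, 2.08], [-1.47, 1.51], [0.13, 2.56], [-1, 4.14], [0.04, 2.09], [-2.66, 2.66]. Speed limits (rad/s): [2.57, 2.57, 3.14, 3.14, 3.14, 3.14, 3.14].

INTERFACE

Orientations are given as a 3x3 rotation matrix whose columns are the frame's x, y, z axes.
In Python, from station import telemetry, cams, sign_off, robot gives the robot as it stands.
- The arm moves only by the tool send_rows, never from a script. Its argument "commands" is a list of rows, each an object of numbers: "tx", "ty", "tz": the shift along the world's x, y, z in cm; "rx", "ry", "rz": the turn, a rotation vector about the world's x, y, z in degrees. A call has 1 to 20 rows; each row is the pose to reach, as a shift and turn from the pose commanded when the call began; what a row does not reach only later rows make up. A row lasts 1/8 s, in which the tool goes at most 62.5 mm and 10.7 degrees, less where a joint would pass 70% of its speed; a pose out of reach is approached as far as the arm can. A call with a gripper value outside its range is refused whole. "fingers" is the finger opening in cm, from 0 to 8.81, set as the call begins (left out, the last holds). The fingers move at their own pace and stop on an object; "squeeze" is the grip in N (left out, the last holds). Time passes only in rows, so rows that repeat a pose let the fingers close. It gives the time, the measured TCP pose, the force, the opening and the grip force at its end, in the units of the state.
- telemetry.get_obs(): the state, without advancing time (a new reading comes with each control period).
- cams.capture(name): name is "scene" or "top" or "wrist"; returns the picture (480x640x3 uint8, red, green, blue); there is no depth.
- cams.calibration(name): a dict with "fx", "fy", "cx", "cy" (pixels), "cam_to_world" (4x4, takes a point from camera to world coordinates). Camera axes: x right, y down, z forward; pixel columns grow to the right and rows downward; lengths in m; the calibration is good to about 2 mm. A picture is of the moment at which its call begins: read the wrist's pose just before it. calibration takes no time and is no camera call; for the wrist camera it gives the pose at the moment of the call.
- sign_off(): hands the job in; it is judged then, once.
The state is a dict: "time_s": time; "joint_positions": joint angles; "qvel": joint speeds; "joint_torque": joint torques, N m; "tool_pos": TCP position; "orientation": TCP orientation; "ft_force": force on the tool from outside, world axes, zero at the start; "ft_torque": the same for the moment, N m; "width": finger opening in m; "finger_force": force on a finger pad.
Only numpy, scipy, OpenCV 4.12 (cv2) and the standard library are available. Lean on these libraries where they do the work, as an engineer would, in place of code of your own. Each camera call takes 0.05 s, during which the arm holds its last target. There are 200 camera calls.

TASK

Set the white tube carrier on the dock's plate and slide it along the rail to the end, until both detent rollers snap into its notches and hold it, and let go of it. Then push the dock's lock lever all the way over towards the end stop. Keep the carrier upright throughout and leave the other things on the bench where they are.

Things in the scene. Friction and masses are not known exactly. Their poses are not given: they have to be found in the camera images.
- carrier: Tube carrier, loose, about 0.25 kg: white block 120 (x) x 44 (y) x 26 mm high, a fin handle on its middle and four fixed dark black-capped tubes on its x axis, 31 and 48 mm either side of the middle (caps 16 mm across, tops at 88 mm). Origin: centre of underside, z up. Front and back are alike: either end may lead onto the rail. Starts standing flat on the bench.
- fin (a point): Middle of the carrier's upright fin handle where fingers can hold it, 66 mm above the carrier's underside. The fin is 34 mm along the carrier's x, 14 mm thick along its y, from 26 to 86 mm above the underside. Axes as the carrier.
- groove (a point): Middle of the carrier's underside (same point as its origin). A T-shaped groove runs through along x: slot 16 mm wide in the lowest 6 mm, above it a cavity 28 mm wide up to 16 mm. Each flank has a notch 13 mm wide, 3 mm deep at mid-length for the detent rollers.
- dock: Loading dock, fixed: aluminium plate 300 (x) x 100 (y) x 10 mm, widened to y = -130 mm under the lever (x 20 to 110 mm). Origin: centre of the plate's underside, at bench height; x points along the rail from its open mouth to the end stop. x -150 to 0 mm is bare plate to set the carrier on; the rail runs along the centre line from x = 0 to the stop's face at x = 128 mm (74 mm wide, 52 mm high).
- rail_mouth (a point): Tip of the rail's rounded nose at dock x = 0, on the plate's top surface (10 mm above the bench), axes as the dock. The steel T-rail has a stem 12 mm wide and a flange 24 mm wide from 18 to 24 mm above the bench: the carrier can only be slid on from this end, with its underside on the plate.
- seat (a point): Where the carrier's origin lies when home in the detent: on the plate's top surface, 66 mm along x from the rail mouth; axes as the dock. The end stop lets the carrier go 2 mm past this.
- detent_l (a joint): Left (+y) detent: black upright roller, 16 mm across, beside the seat, sprung towards the rail from a grey housing (25 to 50 mm off the centre line, 36 mm high). Value: how far it is pushed outward, m: 0 = out (in the notch, or no carrier), 0.003 on the carrier's flank. The pair resist with 6 to 9 N as the carrier's end meets them, draw it in over the last 5 mm and hold as hard.
- detent_r (a joint): Right (-y) detent, the mirror image of the left.
- lever (a joint): Lock lever beside the rail: steel rod on a grey block 70 x 50 mm. Pivot along the dock's y at dock x 66, y -95 mm, 32 mm above the bench; ball centre 70 mm from the pivot. Rad: 0 = leaning 0.5 rad from upright towards the rail mouth (-x), 1.0 = end of travel, leaning 0.5 rad towards the end stop (+x). Stays where left; about 1 N at the ball moves it.
- lever_tip (a point): Centre of the lever's black ball, 26 mm across, 93 mm (ends of travel) to 102 mm (upright) above the bench. Moves with the lever.
- tube_rack: Bystander, loose: black rack 100 x 100 mm filled with capped tubes, 78 mm high. Origin: centre of the underside.
- canister: Bystander, loose: white round canister, 84 mm across, 170 mm high. Origin: centre of the underside.
- pen_cup: Bystander, loose: black pen cup 72 mm across, 100 mm high, pens to 150 mm. Origin: centre of the underside.
- micro_block: Bystander, loose: white block for small tubes, 70 (x) x 120 (y) x 28 mm. Origin: centre of the underside.
Things that resemble listed ones, but are neither listed nor needed, are in the scene too. Leave any purple or red look-alike of the carrier alone.

How it is judged:
By the outcome, as a careful person would: the job done as asked, in the order asked, and still so for the second after the job is handed in, with the robot touching nothing.
It also fails if it takes over 58 s, if anything falls off the work surface, if the arm or the gripper's body presses on something with over 40 N, if the wrist force passes 120 N, or if a joint passes its speed limit or range.

## Working session

There is one attempt and no reset: what is moved stays moved. The work goes in short steps, Python scripts to look and compute and a tool call to move; the robot and the scene stay as the last step left them, time stands still between calls to the robot, and variables do not carry over. Pictures are saved under pics/ and viewed, at most 10 in all, crops included, and the job is handed in when it is done.

Besides the shell and the picture viewer there is one more tool, called after "Request:" as name(argument=value, ...) on one line, values as JSON. send_rows: Moves the arm, as the interface text tells. Its arguments: {"type":"object","properties":{"commands":{"type":"array","items":{"type":"object","properties":{"tx":{"type":"number"},"ty":{"type":"number"},"tz":{"type":"number"},"rx":{"type":"number"},"ry":{"type":"number"},"rz":{"type":"number"}}}},"fingers":{"type":"number"},"squeeze":{"type":"number"}},"required":["commands"]}

```bash
mkdir -p pics
python3 - <<'E'
from station import telemetry, cams, robot
import cv2
o=telemetry.get_obs(); print(o['time_s'],o['tool_pos'],o['orientation'],o['width'],robot.pinch_z)
for n in ['top','scene']:
    cv2.imwrite(f'pics/{n}0.png',cams.capture(n)[:,:,::-1]); c=cams.calibration(n); print(n,c)
E
```

```text
0.0 [0.25906731 0.56808587 0.23791734] [[-9.09934451e-01  4.14751632e-01 -6.15356823e-04]
 [ 4.14752060e-01  9.09932836e-01 -1.72146933e-03]
 [-1.54048834e-04 -1.82164476e-03 -9.99998329e-01]] 0.0877229053665423 0.0187
top {'fx': 450.8432251813612, 'fy': 450.8432251813612, 'cx': 317.38702735734904, 'cy': 235.63953381995907, 'cam_to_world': array([[-0.01307245, -0.99087943,  0.13411584,  0.41792811],
       [-0.99957913,  0.00947615, -0.02741827,  0.02100149],
       [ 0.02589729, -0.13441782, -0.99058628,  1.33408383],
       [ 0.        ,  0.        ,  0.        ,  1.        ]])}
scene {'fx': 621.5808059268495, 'fy': 621.5808059268495, 'cx': 325.124362457904, 'cy': 244.5601343521941, 'cam_to_world': array([[-0.75861715,  0.42683106, -0.49225528,  1.33881862],
       [ 0.65128288,  0.51787298, -0.55465141,  0.8736159 ],
       [ 0.01818326, -0.74136551, -0.67085509,  1.14530549],
       [ 0.        ,  0.        ,  0.        ,  1.        ]])}
```

View pics/top0.png

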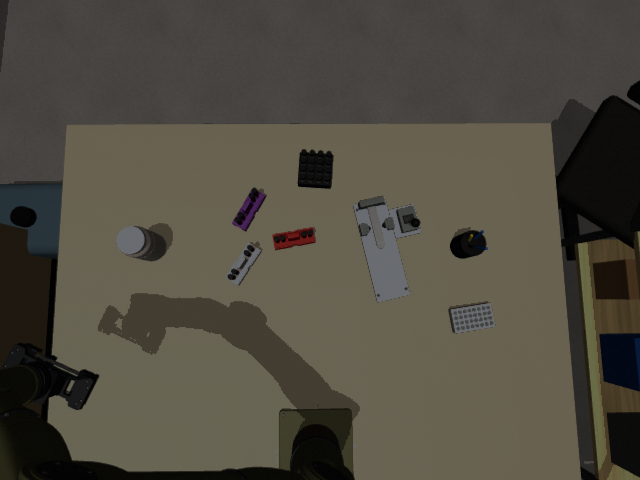

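View pics/scene0.png

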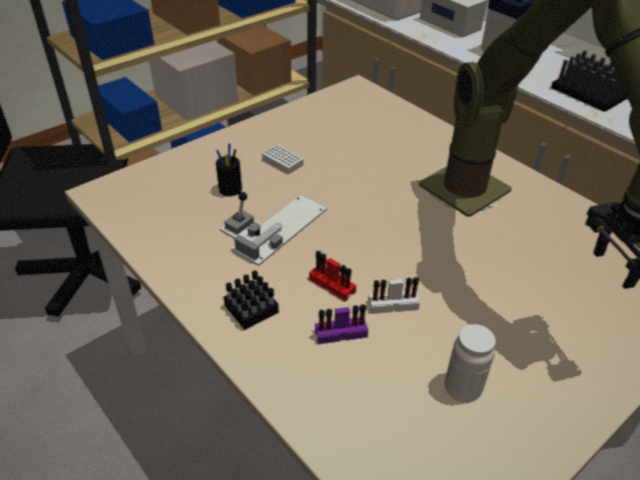

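Top view: the white carrier is at about (243,263). The dock plate runs from its mouth end near (392,297) to its stop at (371,203), with the lever ball at (415,222). I'll zoom in for accuracy.

```bash
cat > h.py <<'E'
import numpy as np
def ray(c,u,v,z):
    T=c['cam_to_world'];d=T[:3,:3]@np.array([(u-c['cx'])/c['fx'],(v-c['cy'])/c['fy'],1]);return T[:3,3]+d*(z-T[2,3])/d[2]
def proj(c,p):
    T=c['cam_to_world'];q=T[:3,:3].T@(np.asarray(p)-T[:3,3]);return c['cx']+c['fx']*q[0]/q[2],c['cy']+c['fy']*q[1]/q[2]
E
python3 - <<'E'
import cv2
from h import *
from station import cams
i=cv2.imread('pics/top0.png')[180:305,225:425]
cv2.imwrite('pics/topz.png',cv2.convertScaleAbs(cv2.resize(i,None,fx=4,fy=4,interpolation=cv2.INTER_CUBIC),alpha=1.5))
c=cams.calibration('top')
for n,u,v,z in [('car',243,263,.05),('mouthend',392,297,.01),('stop',371,203,.05),('ball',415,222,.093)]: print(n,ray(c,u,v,z))
E
```

```text
car [0.51540281 0.19777799 0.05      ]
mouthend [ 0.4140955  -0.23147381  0.01      ]
stop [ 0.68622627 -0.17201173  0.05      ]
ball [ 0.62196346 -0.28787478  0.093     ]
```

View pics/topz.png

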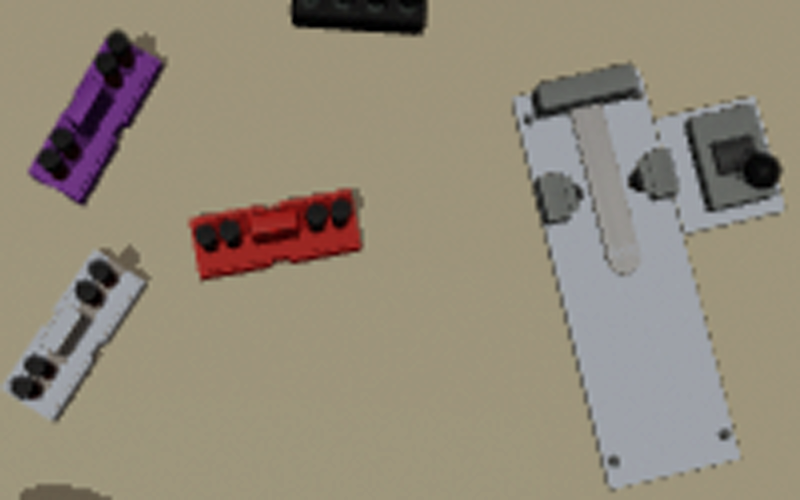

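The zoom shows the white carrier's caps at (103,272), (90,293), (40,366) and (25,387). The plate's near corners are at (612,490) and (741,459), and the rail tip is at (624,274).

Run:
```python
from h import *
from station import cams,telemetry
c=cams.calibration('top')
f=lambda u,v,z: ray(c,(u+.5)/4-.5+225,(v+.5)/4-.5+180,z)
caps=np.array([f(u,v,.088) for u,v in [(103,272),(90,293),(40,366),(25,387)]]);print(caps,caps.mean(0))
d=caps[0]+caps[1]-caps[2]-caps[3];print('ang',np.degrees(np.arctan2(d[1],d[0])))
A,B,C=f(612,490,.01),f(741,459,.01),f(515,97,.01);E=(A+B)/2
print(A,B,C,'mid',E)
d1=C-A;print('edge ang',np.degrees(np.arctan2(d1[1],d1[0])),np.linalg.norm(d1))
d2=A-B;print('end ang',np.degrees(np.arctan2(d2[1],d2[0]))-90,np.linalg.norm(d2))
t=f(624,274,.024);print('tip',t,t-E)
o=telemetry.get_obs();w=cams.calibration('wrist')
R=o['orientation'];print('cam in tool',R.T@(w['cam_to_world'][:3,3]-o['tool_pos']),R.T@w['cam_to_world'][:3,:3],w['fx'])
print('tool y ang',np.degrees(np.arctan2(R[1,1],R[0,1])))
```

```text
[[0.55491719 0.17258808 0.088     ]
 [0.54041304 0.18144101 0.088     ]
 [0.49042515 0.21526473 0.088     ]
 [0.47616326 0.22533898 0.088     ]] [0.51547966 0.1986582  0.088     ]
ang -33.91953018072223
[ 0.3998411  -0.18883297  0.01      ] [ 0.42102206 -0.28433156  0.01      ] [ 0.69231442 -0.12489208  0.01      ] mid [ 0.41043158 -0.23658226  0.01      ]
edge ang 12.332048614259028 0.29938116739801296
end ang 12.505397794773984 0.09781928744800875
tip [ 0.55657156 -0.20032135  0.024     ] [0.14613998 0.03626091 0.014     ]
cam in tool [ 0.07254345  0.00134204 -0.14679059] [[ 9.11796380e-04 -9.59953429e-01 -2.80158139e-01]
 [ 9.99999150e-01  6.14261051e-04  1.14982775e-03]
 [-9.31690860e-04 -2.80158949e-01  9.59953173e-01]] 416.8824138534206
tool y ang 65.49446789252853
```

Request:
send_rows(commands=[{"tx": 3,"ty": -4,"rz": -1},{"tx": 7,"ty": -9,"rz": -3},{"tx": 11,"ty": -15,"rz": -5},{"tx": 15,"ty": -21,"rz": -7},{"tx": 19,"ty": -27,"rz": -9},{"tx": 22,"ty": -32,"rz": -9.4},{"tx": 24.6,"ty": -35.6,"rz": -9.4},{"tx": 25.6,"ty": -36.9,"rz": -9.4},{"tx": 25.6,"ty": -36.9,"rz": -9.4},{"tx": 25.6,"ty": -36.9,"rz": -9.4},{"tx": 25.6,"ty": -36.9,"rz": -9.4}], fingers=6, squeeze=25)

```text
invalid input at $.commands[0]: expected keys tx, ty, tz, rx, ry, rz
```

Run:
```python
from h import *
import cv2
from station import cams,telemetry
w=cams.calibration('wrist');i=cams.capture('wrist')[:,:,::-1];cv2.imwrite('pics/w1.png',i)
o=telemetry.get_obs();R=o['orientation'];print(o['time_s'],o['tool_pos'],np.degrees(np.arctan2(R[1,1],R[0,1])),o['joint_positions'],o['qvel'].max())
np.save('w1.npy',w,allow_pickle=True)
```

```text
0.15 [0.25914    0.56824465 0.2381089 ] 65.4924435838059 [-1.10918611  0.68978876 -0.19454434  1.56605787  0.15732989  0.90249234
 -0.21511841] 0.0028584079709973948
```

View pics/w1.png

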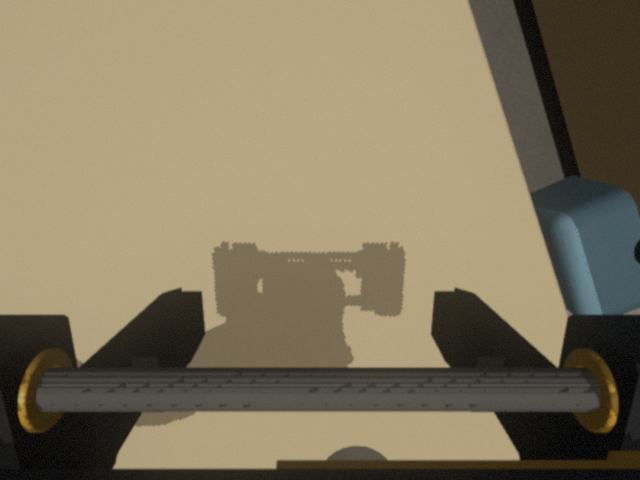

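The wrist view shows only the gripper's shadow on bare bench. The move was refused because each row needs all six keys, so I'm resending it.

Request:
send_rows(commands=[{"tx": 3,"ty": -4,"tz": 0,"rx": 0,"ry": 0,"rz": -1},{"tx": 7,"ty": -9,"tz": 0,"rx": 0,"ry": 0,"rz": -3},{"tx": 11,"ty": -15,"tz": 0,"rx": 0,"ry": 0,"rz": -5},{"tx": 14,"ty": -20,"tz": 0,"rx": 0,"ry": 0,"rz": -7},{"tx": 17.5,"ty": -25,"tz": 0,"rx": 0,"ry": 0,"rz": -9},{"tx": 21,"ty": -30,"tz": 0,"rx": 0,"ry": 0,"rz": -9.4},{"tx": 24,"ty": -34.5,"tz": 0,"rx": 0,"ry": 0,"rz": -9.4},{"tx": 25.6,"ty": -36.9,"tz": 0,"rx": 0,"ry": 0,"rz": -9.4},{"tx": 25.6,"ty": -36.9,"tz": 0,"rx": 0,"ry": 0,"rz": -9.4},{"tx": 25.6,"ty": -36.9,"tz": 0,"rx": 0,"ry": 0,"rz": -9.4},{"tx": 25.6,"ty": -36.9,"tz": 0,"rx": 0,"ry": 0,"rz": -9.4},{"tx": 25.6,"ty": -36.9,"tz": 0,"rx": 0,"ry": 0,"rz": -9.4}], fingers=6, squeeze=25)

```text
time_s: 1.65
tool_pos: [0.5146, 0.201, 0.2388]
orientation: [[-0.831, 0.556, -0.0], [0.556, 0.831, 0.0], [0.0, 0.0, -1.0]]
ft_force: [-0.9, 0.2, -1.2]
width: 0.0599
finger_force: 0.0
```

```bash
cat > snap.py <<'E'
import sys,cv2,pickle
from h import *
from station import cams,telemetry
n=sys.argv[1]
w=cams.calibration('wrist');i=cams.capture('wrist')[:,:,::-1];cv2.imwrite(f'pics/{n}.png',i)
o=telemetry.get_obs();R=o['orientation'];print(o['time_s'],o['tool_pos'],R[:,2],np.degrees(np.arctan2(R[1,1],R[0,1])),o['joint_positions'],abs(o['qvel']).max())
pickle.dump(w,open(f'{n}.pkl','wb'))
E
python3 snap.py w2
```

```text
1.7 [0.51474318 0.20074536 0.23878679] [-1.46030747e-04  3.40155432e-04 -9.99999931e-01] 56.19723209212127 [-0.33144355  0.59418564 -0.20233754  1.78651711  0.16064915  0.77685697
  0.36596488] 0.006911331545807628
```

View pics/w2.png

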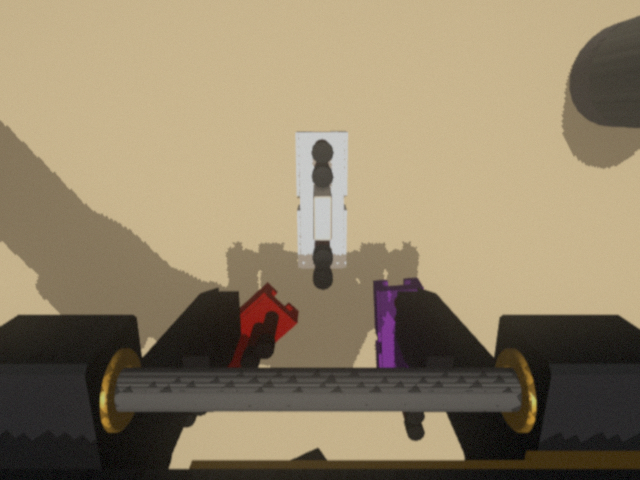

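The white carrier sits between the fingers. Its caps are at (322,152), (322,177), (323,258) and (323,278), and the fin top is centred at (322.5,218). The red and purple look-alikes are farther off, below it.

Run:
```python
from h import *
import pickle,cv2
w=pickle.load(open('w2.pkl','rb'))
c=np.array([ray(w,u,v,.088) for u,v in [(322,152),(322,177),(323,258),(323,278)]]);print(c,c.mean(0))
d=c[0]+c[1]-c[2]-c[3];print(np.degrees(np.arctan2(d[1],d[0])))
print('fin',ray(w,322.5,218,.086), 'blk edges',ray(w,296,131,.026),ray(w,348,131,.026))
g=cv2.cvtColor(cv2.imread('pics/w2.png'),cv2.COLOR_BGR2HSV);print(g[218,290:356,1].tolist())
```

```text
[[0.47603276 0.23241648 0.088     ]
 [0.490614   0.2227459  0.088     ]
 [0.5418212  0.18968854 0.088     ]
 [0.55527722 0.18077722 0.088     ]] [0.5159363  0.20640704 0.088     ]
147.00608009130755
fin [0.51622712 0.20622834 0.086     ] blk edges [0.45403089 0.2217788  0.026     ] [0.47815131 0.25791452 0.026     ]
[73, 72, 73, 73, 73, 70, 55, 19, 3, 3, 5, 4, 4, 3, 3, 3, 3, 3, 5, 0, 3, 1, 1, 19, 27, 13, 4, 3, 1, 3, 3, 3, 0, 1, 1, 4, 3, 3, 4, 6, 26, 29, 5, 1, 1, 4, 1, 3, 3, 1, 3, 4, 4, 4, 4, 5, 22, 52, 69, 72, 70, 71, 72, 73, 73, 69]
```

Request:
send_rows(commands=[{"tx": 0,"ty": 0.3,"tz": -2,"rx": 0,"ry": 0,"rz": 0.3},{"tx": 0.1,"ty": 0.6,"tz": -5,"rx": 0,"ry": 0,"rz": 0.6},{"tx": 0.1,"ty": 0.6,"tz": -8,"rx": 0,"ry": 0,"rz": 0.6},{"tx": 0.1,"ty": 0.6,"tz": -11,"rx": 0,"ry": 0,"rz": 0.6},{"tx": 0.1,"ty": 0.6,"tz": -14,"rx": 0,"ry": 0,"rz": 0.6},{"tx": 0.1,"ty": 0.6,"tz": -16.5,"rx": 0,"ry": 0,"rz": 0.6},{"tx": 0.1,"ty": 0.6,"tz": -18.5,"rx": 0,"ry": 0,"rz": 0.6},{"tx": 0.1,"ty": 0.6,"tz": -19.2,"rx": 0,"ry": 0,"rz": 0.6},{"tx": 0.1,"ty": 0.6,"tz": -19.2,"rx": 0,"ry": 0,"rz": 0.6},{"tx": 0.1,"ty": 0.6,"tz": -19.2,"rx": 0,"ry": 0,"rz": 0.6},{"tx": 0.1,"ty": 0.6,"tz": -19.2,"rx": 0,"ry": 0,"rz": 0.6}])

```text
time_s: 3.08
tool_pos: [0.5167, 0.2059, 0.0475]
orientation: [[-0.836, 0.549, 0.001], [0.549, 0.836, 0.001], [-0.001, 0.001, -1.0]]
ft_force: [0.9, -0.1, 0.3]
width: 0.0599
finger_force: 0.0
```

Request:
send_rows(commands=[{"tx": 0,"ty": 0,"tz": 0,"rx": 0,"ry": 0,"rz": 0},{"tx": 0,"ty": 0,"tz": 0,"rx": 0,"ry": 0,"rz": 0},{"tx": 0,"ty": 0,"tz": 0,"rx": 0,"ry": 0,"rz": 0},{"tx": 0,"ty": 0,"tz": 0,"rx": 0,"ry": 0,"rz": 0},{"tx": 0,"ty": 0,"tz": 0,"rx": 0,"ry": 0,"rz": 0},{"tx": 0,"ty": 0,"tz": 0,"rx": 0,"ry": 0,"rz": 0},{"tx": 0,"ty": 0,"tz": 0,"rx": 0,"ry": 0,"rz": 0},{"tx": 0,"ty": 0,"tz": 0,"rx": 0,"ry": 0,"rz": 0}], fingers=0, squeeze=30)

```text
time_s: 4.08
tool_pos: [0.5162, 0.2057, 0.0466]
orientation: [[-0.836, 0.549, -0.0], [0.549, 0.836, 0.0], [0.0, -0.0, -1.0]]
ft_force: [0.1, 0.3, -1.6]
width: 0.0141
finger_force: 29.9
```

```bash
python3 snap.py w3
```

```text
4.125 [0.51618824 0.20573591 0.04662253] [-1.81998544e-04  6.38497376e-05 -9.99999981e-01] 56.692630903748906 [-0.39700747  0.89665929 -0.11068694  1.90562802  0.25207148  0.35271853
  0.28604185] 0.001753570398399923
```

View pics/w3.png

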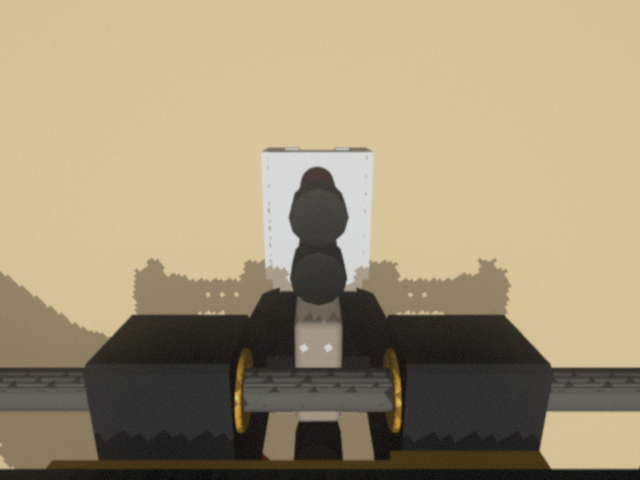

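The fin is gripped at 14.1 mm. Caps are at (319,217) and (319,278), the block's far corners are at (262,151) and (372,151), and everything is symmetric about column ~318. Next I lift and carry over the dock at height for a look.

Request:
send_rows(commands=[{"tx": 0,"ty": 0,"tz": 1,"rx": 0,"ry": 0,"rz": 0},{"tx": 0,"ty": 0,"tz": 4,"rx": 0,"ry": 0,"rz": 0},{"tx": 0,"ty": 0,"tz": 8,"rx": 0,"ry": 0,"rz": 0},{"tx": 0,"ty": 0,"tz": 13,"rx": 0,"ry": 0,"rz": 0},{"tx": 0.5,"ty": -1.5,"tz": 18,"rx": 0,"ry": 0,"rz": 1},{"tx": 2,"ty": -5,"tz": 22,"rx": 0,"ry": 0,"rz": 5},{"tx": 3.5,"ty": -9,"tz": 24.5,"rx": 0,"ry": 0,"rz": 10},{"tx": 5.5,"ty": -13,"tz": 25.3,"rx": 0,"ry": 0,"rz": 15},{"tx": 7,"ty": -17,"tz": 25.3,"rx": 0,"ry": 0,"rz": 20},{"tx": 8.5,"ty": -21,"tz": 25.3,"rx": 0,"ry": 0,"rz": 25},{"tx": 10.5,"ty": -25,"tz": 25.3,"rx": 0,"ry": 0,"rz": 30},{"tx": 12,"ty": -29,"tz": 25.3,"rx": 0,"ry": 0,"rz": 35},{"tx": 13.7,"ty": -33,"tz": 25.3,"rx": 0,"ry": 0,"rz": 40},{"tx": 15,"ty": -36,"tz": 25.3,"rx": 0,"ry": 0,"rz": 44},{"tx": 15.8,"ty": -38,"tz": 25.3,"rx": 0,"ry": 0,"rz": 45.7},{"tx": 15.8,"ty": -38,"tz": 25.3,"rx": 0,"ry": 0,"rz": 45.7},{"tx": 15.8,"ty": -38,"tz": 25.3,"rx": 0,"ry": 0,"rz": 45.7},{"tx": 15.8,"ty": -38,"tz": 25.3,"rx": 0,"ry": 0,"rz": 45.7},{"tx": 15.8,"ty": -38,"tz": 25.3,"rx": 0,"ry": 0,"rz": 45.7}])

```text
time_s: 6.5
tool_pos: [0.6742, -0.1732, 0.3001]
orientation: [[-0.976, -0.216, -0.0], [-0.216, 0.976, 0.0], [-0.0, 0.0, -1.0]]
ft_force: [-0.0, -1.0, -2.4]
width: 0.0137
finger_force: 29.9
```

```bash
python3 snap.py w4
python3 - <<'E'
from h import *
import pickle
w=pickle.load(open('w3.pkl','rb'));print(w['cx'],w['cy'])
a=np.radians(56.693);y=np.array([np.cos(a),np.sin(a)]);x=np.array([-y[1],y[0]]);p=np.array([.51619,.20574])
for u,v,z in [(319,217,.088),(319,278,.088),(262,151,.026),(372,151,.026)]:
  d=ray(w,u,v,z)[:2]-p;print(d@x,d@y)
E
```

```text
6.55 [ 0.67418887 -0.17348413  0.299945  ] [-6.36815689e-05  1.34373892e-04 -9.99999989e-01] 102.45097691188525 [ 0.39267272  0.76389024 -0.44868209  1.23119259  0.32553373  1.21636133
  1.72954763] 0.0056496080093260855
317.63458852404875 238.9182173762081
0.047920726407385664 0.0017433464514946505
0.030972056796526516 0.001774768377473231
0.059996158833323376 -0.020492755880599553
0.060033956824623994 0.022859706414813857
```

View pics/w4.png

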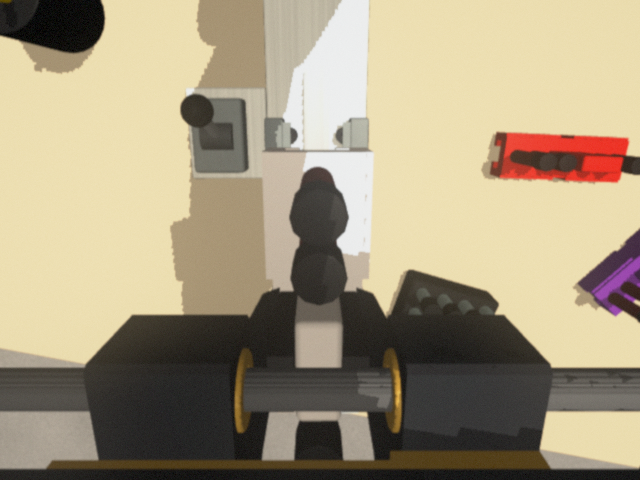

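The carrier is centred in the hand, with a wrist-camera lateral bias of about +1.5 mm. The dock is below: detent housings at (265–297,118–150) and (337–369,118–150), and the lever ball at (197,110). I'll zoom in on the rail.

Run:
```python
import cv2
i=cv2.imread('pics/w4.png')[0:150,180:380]
i=cv2.resize(i,None,fx=4,fy=4,interpolation=cv2.INTER_CUBIC)
g=cv2.createCLAHE(4,(4,4)).apply(cv2.cvtColor(i,cv2.COLOR_BGR2GRAY));cv2.imwrite('pics/w4z.png',g)
```

```text
(no output)
```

View pics/w4z.png

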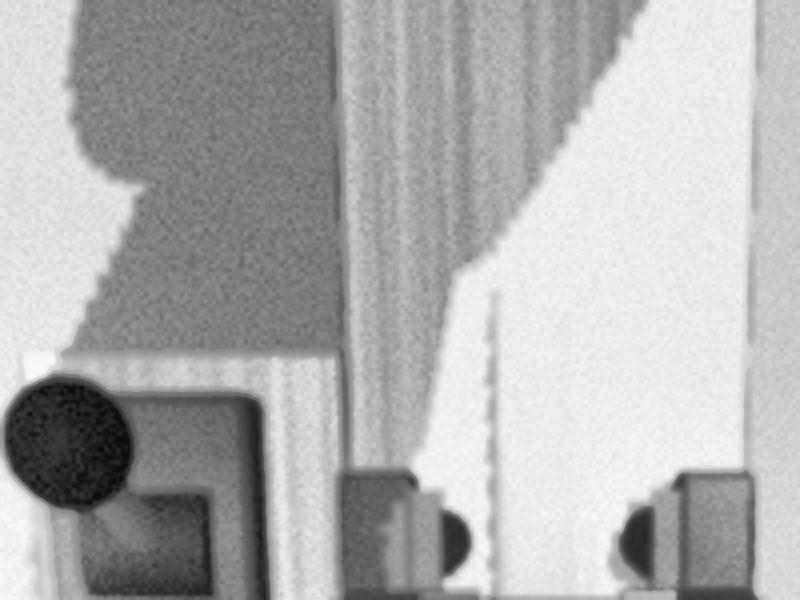

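The zoom (4×, x offset 180) shows the plate's left edge from (337,10) to (346,440) and its right edge from (755,10) to (747,440). The step at dock x=20 is at row 353, the lever ball is at (69,442), the rollers are near row 540, and the rail flange's left edge is at column ~492 from row ~285.

Run:
```python
from h import *
import pickle,cv2
w=pickle.load(open('w4.pkl','rb'))
f=lambda u,v,z: ray(w,(u+.5)/4-.5+180,(v+.5)/4-.5,z)[:2]
p=np.array([.67419,-.17348]);a=np.radians(102.451);y=np.array([np.cos(a),np.sin(a)]);x=np.array([-y[1],y[0]])*1
# tool frame: y as measured; x = dock -x side
R=lambda q:np.round([(q-p)@x*1000,(q-p)@y*1000],1)
for n,u,v,z in [('L',337,10,.01),('L',346,440,.01),('R',755,10,.01),('R',747,440,.01),('stepx20',300,353,.01),('housL',342,473,.036),('housR',752,473,.036),('rollL',470,540,.03),('rollR',620,540,.03),('rail',492,300,.024),('rail',495,500,.024),('ball',69,442,.093),('tip',540,280,.024)]:
  q=f(u,v,z);print(n,q,R(q))
i=cv2.imread('pics/w4.png').astype(int)
for r in (10,60,105): print(r,i[r,258:272].sum(1),i[r,362:376].sum(1),i[r,366:374,0])
```

```text
L [ 0.51398424 -0.25848508] [174.8 -48.5]
L [ 0.60809252 -0.23884163] [ 78.6 -49.6]
R [ 0.49274586 -0.16298179] [174.9  49.4]
R [ 0.58633282 -0.14088022] [78.8 50.8]
stepx20 [ 0.59038019 -0.25367277] [ 99.1 -60.2]
housL [ 0.61538423 -0.23534304] [ 70.8 -47.7]
housR [ 0.59435056 -0.14064108] [70.9 49.3]
rollL [ 0.62418088 -0.20287535] [ 55.2 -17.9]
rollR [ 0.61628925 -0.16733704] [55.2 18.5]
rail [ 0.56929527 -0.20923326] [110.1 -12.3]
rail [ 0.61384684 -0.19905971] [ 64.4 -12. ]
ball [ 0.61984981 -0.28381523] [ 76.9 -96. ]
tip [ 0.56251956 -0.19908154] [114.6  -0.9]
10 [430 423 430 425 417 425 481 526 540 540 542 537 522 525] [707 712 708 710 709 707 671 607 617 634 634 633 639 636] [237 234 214 178 172 178 177 177]
60 [433 436 433 435 432 435 438 466 513 539 542 544 541 542] [712 709 710 708 699 662 643 639 641 638 638 646 646 639] [230 206 186 181 181 180 179 183]
105 [563 559 547 545 542 565 538 462 391 460 532 557 561 548] [711 713 706 682 609 619 644 645 645 639 646 642 642 648] [180 174 182 183 183 179 183 181]
```

Request:
send_rows(commands=[{"tx": -1.5,"ty": -0.3,"tz": 0,"rx": 0,"ry": 0,"rz": 0},{"tx": -4.5,"ty": -1,"tz": 0,"rx": 0,"ry": 0,"rz": 0},{"tx": -8,"ty": -1.8,"tz": -1,"rx": 0,"ry": 0,"rz": 0},{"tx": -11.5,"ty": -2.5,"tz": -3,"rx": 0,"ry": 0,"rz": 0},{"tx": -15,"ty": -3.3,"tz": -5,"rx": 0,"ry": 0,"rz": 0},{"tx": -17.5,"ty": -3.9,"tz": -8,"rx": 0,"ry": 0,"rz": 0},{"tx": -19,"ty": -4.2,"tz": -11,"rx": 0,"ry": 0,"rz": 0},{"tx": -19,"ty": -4.2,"tz": -14.5,"rx": 0,"ry": 0,"rz": 0},{"tx": -19,"ty": -4.2,"tz": -18,"rx": 0,"ry": 0,"rz": 0},{"tx": -19,"ty": -4.2,"tz": -21,"rx": 0,"ry": 0,"rz": 0},{"tx": -19,"ty": -4.2,"tz": -22.8,"rx": 0,"ry": 0,"rz": 0},{"tx": -19,"ty": -4.2,"tz": -23.5,"rx": 0,"ry": 0,"rz": 0},{"tx": -19,"ty": -4.2,"tz": -23.5,"rx": 0,"ry": 0,"rz": 0},{"tx": -19,"ty": -4.2,"tz": -23.5,"rx": 0,"ry": 0,"rz": 0},{"tx": -19,"ty": -4.2,"tz": -23.5,"rx": 0,"ry": 0,"rz": 0},{"tx": -19,"ty": -4.2,"tz": -23.5,"rx": 0,"ry": 0,"rz": 0}])

```text
time_s: 8.55
tool_pos: [0.4845, -0.2164, 0.0652]
orientation: [[-0.977, -0.214, 0.001], [-0.214, 0.977, -0.0], [-0.001, -0.0, -1.0]]
ft_force: [-0.1, 0.1, -2.6]
width: 0.0135
finger_force: 29.9
```

```bash
python3 snap.py w5
```

```text
8.6 [ 0.48444094 -0.21644458  0.06508379] [ 5.63782960e-04 -1.59696474e-04 -9.99999828e-01] 102.38020565422269 [ 0.49183709  0.8559153  -0.26462894  1.97325385  0.55700886  0.38286544
  1.57916263] 0.0030357397510723614
```

View pics/w5.png

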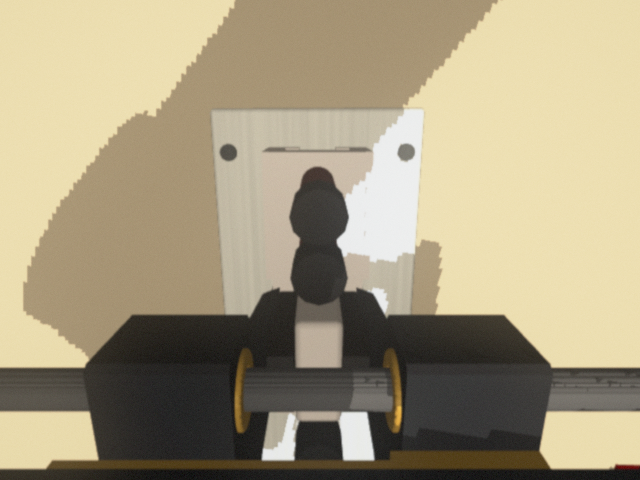

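The plate's end corners are at (211,109) and (424,109), and its screws are at (229,152) and (406,152). The carrier block's far corners are at (263,150) and (373,150), so both are centred on column ~318.

Run:
```python
from h import *
import pickle,cv2
w=pickle.load(open('w5.pkl','rb'))
p=np.array([.48444,-.21644]);a=np.radians(102.380);y=np.array([np.cos(a),np.sin(a)]);x=np.array([-y[1],y[0]])
i=cv2.imread('pics/w5.png').astype(int)
def edge(r,lo,hi):
  s=i[r-2:r+3,lo:hi].sum((0,2)); return s
for r in (120,140,200,290): print(r,edge(r,205,230),edge(r,405,430))
print('blk',edge(160,255,270),edge(160,366,382))
for n,u,v,z in [('c',211,109,.01),('c',424,109,.01),('s',229,152,.01),('s',406,152,.01),('e',224,316,.01),('e',410,316,.01),('b',263,150,.0445),('b',373,150,.0445),('cap',319,217,.1065),('cap',319,278,.1065)]:
  q=ray(w,u,v,z)[:2]-p;print(n,np.round([q@x*1000,q@y*1000],1))
```

```text
120 [2173 2187 2163 2157 2107 2064 2276 2535 2687 2755 2725 2737 2729 2714
 2734 2732 2726 2739 2729 2729 2746 2770 2801 2799 2777] [3548 3550 3540 3545 3550 3549 3543 3551 3558 3549 3547 3544 3547 3553
 3552 3544 3532 3458 3258 3163 3186 3185 3198 3194 3180]
140 [2183 2171 2178 2174 2175 2145 2150 2267 2429 2617 2733 2754 2728 2706
 2721 2715 2747 2743 2763 2728 2736 2720 2731 2757 2763] [3529 3538 3533 3533 3542 3556 3554 3544 3547 3560 3551 3557 3550 3551
 3554 3526 3402 3079 3126 3193 3212 3206 3211 3196 3213]
200 [2170 2185 2179 2179 2172 2199 2180 2182 2177 2186 2135 2149 2347 2576
 2701 2721 2720 2693 2714 2709 2726 2728 2745 2717 2688] [3566 3565 3555 3561 3565 3562 3564 3561 3570 3566 3554 3539 3420 3129
 3150 3220 3226 3222 3208 3223 3233 3220 3216 3221 3216]
290 [2156 2143 2155 2153 2149 2162 2166 2146 2144 2150 2147 2132 2149 2138
 2155 2150 2116 2099 2271 2491 2614 2661 2679 2672 2657] [2616 2626 2650 2668 2671 2561 2334 2107 2143 2196 2200 2204 2217 2222
 2198 2198 2205 2205 2204 2210 2196 2217 2226 2217 2228]
blk [2799 2802 2833 2807 2795 2794 2791 2806 2801 2822 2809 2800 2795 2813
 2793] [2811 2812 2817 2816 2802 2835 2950 3297 3483 3545 3550 3551 3558 3546
 3555 3558]
c [ 75.1 -47.9]
c [75.2 50.6]
s [ 55.6 -40.8]
s [55.6 43.5]
e [-30.4 -48.5]
e [-30.3  50.8]
b [ 59.1 -20.1]
b [59.1 23.2]
cap [46.7  1.7]
cap [29.8  1.8]
```

Request:
send_rows(commands=[{"tx": 0,"ty": 0,"tz": -0.4,"rx": 0,"ry": 0,"rz": 0},{"tx": 0,"ty": -0.04,"tz": -0.7,"rx": 0,"ry": 0,"rz": 0},{"tx": 0,"ty": -0.04,"tz": -0.85,"rx": 0,"ry": 0,"rz": 0},{"tx": 0,"ty": -0.04,"tz": -0.85,"rx": 0,"ry": 0,"rz": 0},{"tx": 0,"ty": -0.04,"tz": -0.85,"rx": 0,"ry": 0,"rz": 0}])

```text
time_s: 9.22
tool_pos: [0.4841, -0.2169, 0.0564]
orientation: [[-0.977, -0.214, -0.0], [-0.214, 0.977, -0.0], [0.0, -0.0, -1.0]]
ft_force: [-0.9, -0.3, 2.3]
width: 0.0136
finger_force: 30.0
```

Request:
send_rows(commands=[{"tx": 0.5,"ty": 0.11,"tz": 0,"rx": 0,"ry": 0,"rz": 0},{"tx": 1,"ty": 0.21,"tz": 0,"rx": 0,"ry": 0,"rz": 0},{"tx": 1.5,"ty": 0.32,"tz": 0,"rx": 0,"ry": 0,"rz": 0},{"tx": 2,"ty": 0.43,"tz": 0,"rx": 0,"ry": 0,"rz": 0},{"tx": 2.5,"ty": 0.54,"tz": 0,"rx": 0,"ry": 0,"rz": 0},{"tx": 3,"ty": 0.65,"tz": 0,"rx": 0,"ry": 0,"rz": 0},{"tx": 3.5,"ty": 0.76,"tz": 0,"rx": 0,"ry": 0,"rz": 0},{"tx": 4,"ty": 0.87,"tz": 0,"rx": 0,"ry": 0,"rz": 0}])

```text
time_s: 10.22
tool_pos: [0.524, -0.2081, 0.0563]
orientation: [[-0.977, -0.214, -0.001], [-0.214, 0.977, -0.0], [0.001, -0.0, -1.0]]
ft_force: [-4.1, -0.8, 5.2]
width: 0.0136
finger_force: 30.0
```

Request:
send_rows(commands=[{"tx": 0.5,"ty": 0.11,"tz": 0,"rx": 0,"ry": 0,"rz": 0},{"tx": 1,"ty": 0.22,"tz": 0,"rx": 0,"ry": 0,"rz": 0},{"tx": 1.5,"ty": 0.33,"tz": 0,"rx": 0,"ry": 0,"rz": 0},{"tx": 2,"ty": 0.44,"tz": 0,"rx": 0,"ry": 0,"rz": 0},{"tx": 2.5,"ty": 0.55,"tz": 0,"rx": 0,"ry": 0,"rz": 0},{"tx": 3,"ty": 0.66,"tz": 0,"rx": 0,"ry": 0,"rz": 0},{"tx": 3.5,"ty": 0.77,"tz": 0,"rx": 0,"ry": 0,"rz": 0},{"tx": 4,"ty": 0.88,"tz": 0,"rx": 0,"ry": 0,"rz": 0},{"tx": 4.5,"ty": 0.99,"tz": 0,"rx": 0,"ry": 0,"rz": 0},{"tx": 5,"ty": 1.1,"tz": 0,"rx": 0,"ry": 0,"rz": 0},{"tx": 5.5,"ty": 1.21,"tz": 0,"rx": 0,"ry": 0,"rz": 0},{"tx": 6,"ty": 1.32,"tz": 0,"rx": 0,"ry": 0,"rz": 0}])

```text
time_s: 11.72
tool_pos: [0.5825, -0.1952, 0.0562]
orientation: [[-0.977, -0.214, -0.004], [-0.214, 0.977, -0.001], [0.005, 0.0, -1.0]]
ft_force: [-6.2, -1.1, 7.7]
width: 0.0135
finger_force: 30.0
```

Request:
send_rows(commands=[{"tx": 0.5,"ty": 0.11,"tz": 0,"rx": 0,"ry": 0,"rz": 0},{"tx": 1,"ty": 0.22,"tz": 0,"rx": 0,"ry": 0,"rz": 0},{"tx": 1.5,"ty": 0.33,"tz": 0,"rx": 0,"ry": 0,"rz": 0},{"tx": 2,"ty": 0.44,"tz": 0,"rx": 0,"ry": 0,"rz": 0},{"tx": 2.4,"ty": 0.53,"tz": 0,"rx": 0,"ry": 0,"rz": 0},{"tx": 2.8,"ty": 0.62,"tz": 0,"rx": 0,"ry": 0,"rz": 0},{"tx": 3.1,"ty": 0.68,"tz": 0,"rx": 0,"ry": 0,"rz": 0},{"tx": 3.4,"ty": 0.75,"tz": 0,"rx": 0,"ry": 0,"rz": 0},{"tx": 3.6,"ty": 0.79,"tz": 0,"rx": 0,"ry": 0,"rz": 0},{"tx": 3.7,"ty": 0.81,"tz": 0,"rx": 0,"ry": 0,"rz": 0},{"tx": 3.7,"ty": 0.81,"tz": 0,"rx": 0,"ry": 0,"rz": 0}])

```text
time_s: 13.1
tool_pos: [0.6209, -0.1864, 0.0562]
orientation: [[-0.977, -0.215, -0.001], [-0.215, 0.977, 0.0], [0.001, 0.001, -1.0]]
ft_force: [-3.3, 1.1, 4.4]
width: 0.0139
finger_force: 30.0
```

Request:
send_rows(commands=[{"tx": 0.1,"ty": 0.02,"tz": 0,"rx": 0,"ry": 0,"rz": 0},{"tx": 0.1,"ty": 0.02,"tz": 0,"rx": 0,"ry": 0,"rz": 0},{"tx": 0.1,"ty": 0.02,"tz": 0,"rx": 0,"ry": 0,"rz": 0}])

```text
time_s: 13.48
tool_pos: [0.6211, -0.1864, 0.0562]
orientation: [[-0.977, -0.215, -0.002], [-0.215, 0.977, 0.0], [0.002, 0.001, -1.0]]
ft_force: [-5.0, 1.1, 6.8]
width: 0.0135
finger_force: 30.0
```

Request:
send_rows(commands=[{"tx": 0.1,"ty": 0.02,"tz": 0,"rx": 0,"ry": 0,"rz": 0},{"tx": 0.1,"ty": 0.02,"tz": 0,"rx": 0,"ry": 0,"rz": 0},{"tx": 0.1,"ty": 0.02,"tz": 0,"rx": 0,"ry": 0,"rz": 0}])

```text
time_s: 13.85
tool_pos: [0.6212, -0.1864, 0.0562]
orientation: [[-0.977, -0.214, -0.004], [-0.214, 0.977, -0.0], [0.004, 0.001, -1.0]]
ft_force: [-7.3, -0.0, 8.2]
width: 0.0135
finger_force: 30.0
```

Request:
send_rows(commands=[{"tx": 0.1,"ty": 0.02,"tz": 0,"rx": 0,"ry": 0,"rz": 0},{"tx": 0.2,"ty": 0.04,"tz": 0,"rx": 0,"ry": 0,"rz": 0},{"tx": 0.2,"ty": 0.04,"tz": 0,"rx": 0,"ry": 0,"rz": 0},{"tx": 0.2,"ty": 0.04,"tz": 0,"rx": 0,"ry": 0,"rz": 0}])

```text
time_s: 14.35
tool_pos: [0.6215, -0.1863, 0.0562]
orientation: [[-0.977, -0.214, -0.008], [-0.214, 0.977, -0.001], [0.008, 0.001, -1.0]]
ft_force: [-10.9, 0.1, 10.4]
width: 0.0136
finger_force: 30.0
```

Request:
send_rows(commands=[{"tx": -0.3,"ty": -0.06,"tz": 0,"rx": 0,"ry": 0,"rz": 0},{"tx": -0.3,"ty": -0.06,"tz": 0,"rx": 0,"ry": 0,"rz": 0}])

```text
time_s: 14.6
tool_pos: [0.6214, -0.1863, 0.0562]
orientation: [[-0.977, -0.215, -0.002], [-0.215, 0.977, 0.0], [0.002, 0.001, -1.0]]
ft_force: [-4.7, 1.2, 5.4]
width: 0.0141
finger_force: 30.0
```

Request:
send_rows(commands=[{"tx": 0,"ty": 0,"tz": 0,"rx": 0,"ry": 0,"rz": 0},{"tx": 0,"ty": 0,"tz": 0,"rx": 0,"ry": 0,"rz": 0},{"tx": 0,"ty": 0,"tz": 0,"rx": 0,"ry": 0,"rz": 0},{"tx": 0,"ty": 0,"tz": 0,"rx": 0,"ry": 0,"rz": 0},{"tx": 0,"ty": 0,"tz": 0,"rx": 0,"ry": 0,"rz": 0}], fingers=4)

```text
time_s: 15.22
tool_pos: [0.6224, -0.1865, 0.0562]
orientation: [[-0.977, -0.214, 0.0], [-0.214, 0.977, 0.0], [-0.0, 0.0, -1.0]]
ft_force: [0.3, 0.2, 0.3]
width: 0.0401
finger_force: 0.0
```

Request:
send_rows(commands=[{"tx": 0,"ty": 0,"tz": 2,"rx": 0,"ry": 0,"rz": 0},{"tx": 0,"ty": 0,"tz": 5,"rx": 0,"ry": 0,"rz": 0},{"tx": 0,"ty": 0,"tz": 9,"rx": 0,"ry": 0,"rz": 0},{"tx": 0,"ty": 0,"tz": 13,"rx": 0,"ry": 0,"rz": 0},{"tx": 3,"ty": 1,"tz": 17,"rx": 0,"ry": 0,"rz": 0},{"tx": 6,"ty": 1,"tz": 19,"rx": 0,"ry": 0,"rz": 0},{"tx": 6,"ty": 1,"tz": 19,"rx": 0,"ry": 0,"rz": 0},{"tx": 6,"ty": 1,"tz": 19,"rx": 0,"ry": 0,"rz": 0},{"tx": 6,"ty": 1,"tz": 19,"rx": 0,"ry": 0,"rz": 0}])

```text
time_s: 16.35
tool_pos: [0.6805, -0.177, 0.2452]
orientation: [[-0.977, -0.214, -0.003], [-0.214, 0.977, -0.0], [0.003, 0.001, -1.0]]
ft_force: [-1.1, -0.7, 0.3]
width: 0.0402
finger_force: 0.0
```

```bash
python3 snap.py w6
python3 - <<'E'
import cv2
i=cv2.imread('pics/w6.png')
cv2.imwrite('pics/w6z.png',cv2.resize(i[0:300,100:500],None,fx=2,fy=2,interpolation=cv2.INTER_CUBIC))
E
```

```text
16.4 [ 0.68081419 -0.1768994   0.24531742] [-2.71569878e-03  8.93246736e-06 -9.99996312e-01] 102.37376709481539 [ 0.38690178  0.82111484 -0.42821561  1.27546898  0.34477928  1.11938622
  1.71584802] 0.011359126911936942
```

View pics/w6z.png

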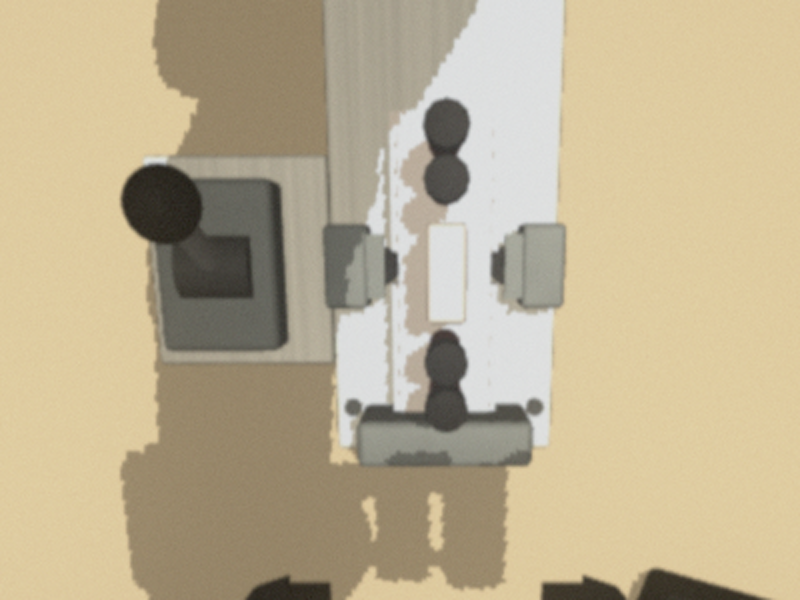

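Run:
```python
from h import *
import pickle
w=pickle.load(open('w6.pkl','rb'))
f=lambda u,v,z: ray(w,(u+.5)/2-.5+100,(v+.5)/2-.5,z)[:2]
p=np.array([.6808,-.1769]);a=np.radians(102.374);y=np.array([np.cos(a),np.sin(a)]);x=np.array([-y[1],y[0]])
for n,u,v,z in [('cap',447,124,.098),('cap',447,178,.098),('cap',446,362,.098),('cap',446,409,.098),('fin',428,273,.096),('fin',466,273,.096),('fintop',447,224,.096),('finbot',447,323,.096),('hous',325,225,.036),('hous',325,306,.036),('hous',565,225,.036),('hous',565,306,.036),('rolL',398,265,.036),('rolR',491,265,.036),('stop',445,412,.062),('step20',300,156,.01),('step110',300,362,.01),('ball',162,204,.093)]:
  q=f(u,v,z);print(n,q.round(4),np.round([(q-p)@x*1000,(q-p)@y*1000],1))
```

```text
cap [ 0.575  -0.1947] [107.1   5.2]
cap [ 0.5913 -0.1911] [90.5  5.3]
cap [ 0.6511 -0.178 ] [29.2  5.2]
cap [ 0.6676 -0.1744] [12.4  5.3]
fin [ 0.6227 -0.1907] [59.7 -1.1]
fin [ 0.6199 -0.1779] [59.7 12. ]
fintop [ 0.6055 -0.1879] [75.9  5.4]
finbot [ 0.638  -0.1806] [42.6  5.6]
hous [ 0.6156 -0.2358] [ 76.3 -43.6]
hous [ 0.6476 -0.23  ] [ 43.8 -44.8]
hous [ 0.5945 -0.14  ] [76.4 54.5]
hous [ 0.626  -0.1316] [43.9 56. ]
rolL [ 0.6247 -0.2035] [ 60.5 -13.9]
rolR [ 0.6164 -0.1659] [60.5 24.6]
stop [ 0.6758 -0.1724] [3.9 5.4]
step20 [ 0.5904 -0.2547] [105.  -56.6]
step110 [ 0.6776 -0.2395] [ 16.5 -60.5]
ball [ 0.62   -0.2842] [ 82.4 -91.8]
```

The picture shows the carrier seated. Its centre is within 1 mm of the detent housings' centre along the rail, and the roller gap of about 38 mm matches the notches. Next I yaw the hand 90° to stay clear of the pens, close the fingers and go behind the lever ball.

Request:
send_rows(commands=[{"tx": 0,"ty": 0,"tz": 0,"rx": 0,"ry": 0,"rz": -5},{"tx": -0.5,"ty": -0.5,"tz": 0,"rx": 0,"ry": 0,"rz": -12},{"tx": -1.5,"ty": -1.5,"tz": 0,"rx": 0,"ry": 0,"rz": -20},{"tx": -2.5,"ty": -3,"tz": 0,"rx": 0,"ry": 0,"rz": -28},{"tx": -3.5,"ty": -4,"tz": 0,"rx": 0,"ry": 0,"rz": -36},{"tx": -4.5,"ty": -5,"tz": 0,"rx": 0,"ry": 0,"rz": -44},{"tx": -5.5,"ty": -6.5,"tz": 0,"rx": 0,"ry": 0,"rz": -52},{"tx": -6.5,"ty": -7.5,"tz": 0,"rx": 0,"ry": 0,"rz": -60},{"tx": -7.5,"ty": -8.5,"tz": 0,"rx": 0,"ry": 0,"rz": -68},{"tx": -8.5,"ty": -10,"tz": 0,"rx": 0,"ry": 0,"rz": -76},{"tx": -9.5,"ty": -11,"tz": 0,"rx": 0,"ry": 0,"rz": -83},{"tx": -10.2,"ty": -11.75,"tz": 0,"rx": 0,"ry": 0,"rz": -88},{"tx": -10.2,"ty": -11.75,"tz": 0,"rx": 0,"ry": 0,"rz": -90},{"tx": -10.2,"ty": -11.75,"tz": 0,"rx": 0,"ry": 0,"rz": -90},{"tx": -10.2,"ty": -11.75,"tz": 0,"rx": 0,"ry": 0,"rz": -90},{"tx": -10.2,"ty": -11.75,"tz": 0,"rx": 0,"ry": 0,"rz": -90}], fingers=0, squeeze=10)

```text
time_s: 18.4
tool_pos: [0.5805, -0.2936, 0.2462]
orientation: [[-0.216, 0.976, 0.0], [0.976, 0.216, 0.0], [0.0, 0.0, -1.0]]
ft_force: [0.3, 1.2, -0.1]
width: 0.0002
finger_force: 0.0
```

Request:
send_rows(commands=[{"tx": -0.1,"ty": -0.1,"tz": -2,"rx": 0,"ry": 0,"rz": 0},{"tx": -0.1,"ty": -0.1,"tz": -6,"rx": 0,"ry": 0,"rz": 0},{"tx": -0.1,"ty": -0.1,"tz": -10,"rx": 0,"ry": 0,"rz": 0},{"tx": -0.1,"ty": -0.1,"tz": -13,"rx": 0,"ry": 0,"rz": 0},{"tx": -0.1,"ty": -0.1,"tz": -15.5,"rx": 0,"ry": 0,"rz": 0},{"tx": -0.1,"ty": -0.1,"tz": -16.4,"rx": 0,"ry": 0,"rz": 0},{"tx": -0.1,"ty": -0.1,"tz": -16.4,"rx": 0,"ry": 0,"rz": 0},{"tx": -0.1,"ty": -0.1,"tz": -16.4,"rx": 0,"ry": 0,"rz": 0}])

```text
time_s: 19.4
tool_pos: [0.5801, -0.2954, 0.0834]
orientation: [[-0.215, 0.977, 0.002], [0.977, 0.215, -0.001], [-0.001, 0.002, -1.0]]
ft_force: [0.2, 0.3, 0.3]
width: 0.0003
finger_force: 0.0
```

Request:
send_rows(commands=[{"tx": 0.6,"ty": 0.13,"tz": 0,"rx": 0,"ry": 0,"rz": 0},{"tx": 1.2,"ty": 0.26,"tz": 0,"rx": 0,"ry": 0,"rz": 0},{"tx": 1.8,"ty": 0.39,"tz": 0,"rx": 0,"ry": 0,"rz": 0},{"tx": 2.4,"ty": 0.53,"tz": 0,"rx": 0,"ry": 0,"rz": 0},{"tx": 3,"ty": 0.66,"tz": 0,"rx": 0,"ry": 0,"rz": 0},{"tx": 3.6,"ty": 0.79,"tz": 0,"rx": 0,"ry": 0,"rz": 0},{"tx": 4.2,"ty": 0.92,"tz": 0,"rx": 0,"ry": 0,"rz": 0},{"tx": 4.8,"ty": 1.05,"tz": 0,"rx": 0,"ry": 0,"rz": 0},{"tx": 5.4,"ty": 1.18,"tz": 0,"rx": 0,"ry": 0,"rz": 0},{"tx": 6,"ty": 1.31,"tz": 0,"rx": 0,"ry": 0,"rz": 0},{"tx": 6.6,"ty": 1.45,"tz": 0,"rx": 0,"ry": 0,"rz": 0},{"tx": 7,"ty": 1.53,"tz": 0,"rx": 0,"ry": 0,"rz": 0}])

```text
time_s: 20.9
tool_pos: [0.6482, -0.2797, 0.0819]
orientation: [[-0.215, 0.977, -0.003], [0.977, 0.215, 0.0], [0.001, -0.003, -1.0]]
ft_force: [-7.3, 0.2, 3.6]
width: 0.0004
finger_force: 3.6
```

Request:
send_rows(commands=[{"tx": 0.2,"ty": 0.04,"tz": 0,"rx": 0,"ry": 0,"rz": 0},{"tx": 0.4,"ty": 0.09,"tz": 0,"rx": 0,"ry": 0,"rz": 0},{"tx": 0.4,"ty": 0.09,"tz": 0,"rx": 0,"ry": 0,"rz": 0}])

```text
time_s: 21.28
tool_pos: [0.6483, -0.2797, 0.0819]
orientation: [[-0.213, 0.977, -0.01], [0.977, 0.213, 0.0], [0.002, -0.01, -1.0]]
ft_force: [-10.7, 1.2, 6.5]
width: 0.0003
finger_force: 5.6
```

Request:
send_rows(commands=[{"tx": -0.8,"ty": -0.18,"tz": 0,"rx": 0,"ry": 0,"rz": 0},{"tx": -2.5,"ty": -0.55,"tz": 0,"rx": 0,"ry": 0,"rz": 0},{"tx": -4.5,"ty": -1,"tz": 0,"rx": 0,"ry": 0,"rz": 0},{"tx": -6,"ty": -1.3,"tz": 2,"rx": 0,"ry": 0,"rz": 0},{"tx": -8,"ty": -1.3,"tz": 6,"rx": 0,"ry": 0,"rz": 0},{"tx": -12,"ty": 0,"tz": 10,"rx": 0,"ry": 0,"rz": 0},{"tx": -17,"ty": 1,"tz": 14,"rx": 0,"ry": 0,"rz": 0},{"tx": -22,"ty": 2,"tz": 16,"rx": 0,"ry": 0,"rz": 0},{"tx": -22,"ty": 2,"tz": 16,"rx": 0,"ry": 0,"rz": 0},{"tx": -22,"ty": 2,"tz": 16,"rx": 0,"ry": 0,"rz": 0}])

```text
time_s: 22.52
tool_pos: [0.435, -0.259, 0.2427]
orientation: [[-0.215, 0.977, 0.003], [0.977, 0.215, -0.001], [-0.002, 0.003, -1.0]]
ft_force: [0.9, -0.3, 1.2]
width: 0.0004
finger_force: 0.0
```

Run:
```python
import cv2
from h import *
from station import cams
O=np.array([.620,-.2855]);d=np.array([.9767,.2147])
for n in ['top','scene']:
    i=cams.capture(n)[:,:,::-1];cv2.imwrite(f'pics/{n}9.png',i);c=cams.calibration(n);i0=cv2.imread(f'pics/{n}0.png')
    for k in (0,16,33.5,50,67):
        th=np.arcsin((k-33.5)/70);p=[*(O+d*k/1000),.032+.07*np.cos(th)]
        print(n,k,np.round(proj(c,p),1))
    u,v=map(int,proj(c,[*(O+d*.033),.08]))
    for nm,im in (('before',i0),('after',i)):
        g=cv2.cvtColor(im,cv2.COLOR_BGR2GRAY);w=g[v-20:v+20,u-20:u+20];m=(w<28).astype('uint8')
        N,_,s,ce=cv2.connectedComponentsWithStats(m)
        print(nm,[(int(s[j,4]),(ce[j]+[u-20,v-20]).round(1)) for j in range(1,N) if s[j,4]>8])
    if n=='scene':
        print(cv2.resize(cv2.cvtColor(i,cv2.COLOR_BGR2GRAY)[v-24:v+24,u-24:u+24],(24,24),interpolation=cv2.INTER_AREA))
```

```text
top 0 [414.2 222.7]
top 16 [413.3 216.8]
top 33.5 [411.9 210.6]
top 50 [410.3 205.1]
top 67 [408.2 199.8]
before [(24, array([399.1, 221. ])), (93, array([412.3, 221.3]))]
after [(55, array([409.3, 203.5]))]
scene 0 [241.6 198.1]
scene 16 [237.4 199.1]
scene 33.5 [232.9 201.6]
scene 50 [228.7 205.2]
scene 67 [224.5 210.2]
before [(180, array([231.7, 191.2]))]
after [(145, array([229.4, 190.1])), (24, array([228.5, 208.2])), (14, array([250.9, 224.4]))]
[[170 169 168 157  87  15   6  10   8   6  10   5   7   9   9  20 103 165
  169 170 170 169 169 170]
 [169 160 138 115  72  15  11   9   8   7   6  11   6   3   6  18 100 165
  170 170 169 168 169 171]
 [165 134 107 105  76  18   7   7  11   9   7  10   9  10   9  13  92 163
  169 170 171 169 170 170]
 [157 115 108 105  90  25  10   8   9   6  11   7   8  15   7  23 108 167
  169 170 169 169 170 170]
 [143 113 106 106  98  47  11   9   6   7  10  11  10  10  14  66 146 169
  171 171 170 170 170 170]
 [163 132 107 106 104  83  44  17  11  11   9   9  17  32  82 145 168 171
  170 170 171 169 171 170]
 [168 160 141 123 113 109  99  80  70
[... 1081 characters left out ...]
70 170 171 171 170 169 171 170 153 127  92  53  50  62  62  56  57
   97 115 104  78  82  90]
 [170 171 171 172 170 172 170 163 144 124 114 103  68  52  53  49  52  87
  109  99  69  48  39  34]
 [171 172 171 171 171 170 169 140  99  95  93  84  91 101  90  73  95 108
   91  59  42  33  17  16]
 [171 170 171 170 172 171 170 143  66  58  75 102 114 116 114 110 106  78
   55  42  26  20  16  12]
 [172 171 171 171 170 171 172 158  70  48  57  83 105 114 112  97  70  53
   55  58  20  14   7  12]
 [171 171 173 172 170 167 178 148  84  56  48  49  63  87  86  62  51  61
   98 108  33  12  11  18]
 [171 172 171 172 170 140 128 122 118 101  70  50  48  51  55  49  74 135
  169 102  27  16  14  18]]
```

Run:
```python
import cv2
from h import *
np.set_printoptions(linewidth=250)
g=lambda n:cv2.imread(f'pics/{n}.png',0)
print('top0');print(g('top0')[212:232,402:424]);print('top9');print(g('top9')[192:214,398:420])
print('scene0');print(g('scene0')[188:212,234:252]);print('scene9');print(g('scene9')[198:224,220:246])
```

```text
top0
[[ 68  67  67  67  67  67  66  68  68  68  67  65  67  81  72  97  97  98  97  97  97  97]
 [ 67  67  67  68  68  67  67  67  66  53  56  66  67  77  89  98  98  97  97  98  98  97]
 [ 67  68  67  68  67  53  45  44  30  26  31  50  66  79 104  98  97  97  97  97  97  97]
 [ 65  42  44  36  30  28  25  27  25  27  29  49  65  69 106  97  98  98  97  98  97  98]
 [ 39  21  26  25  25  26  28  29  30  31  32  40  67  66  71  87  98  98  97  98  98  98]
 [ 61  20  29  30  30  31  32  32  33  23  23  28  50  69  76  97  97  98  97  98  98  98]
 [ 65  22  33  33  34  35  35  34  30  23  20  13  19  27  37  67  97  97  97  97  97  98]
 [ 65  34  25  37  37  36  32  33  28  27  12   4   4   7  10  20  42  78  97  98  98  97]
 [ 67  48  23  35  35  33  26  24  23  13   4   6   6   6   5   9  13  48  98  98  98  97]
 [ 69  63  17  31  30  30  26  17  20   5   4   5   8   9   9   8   5  27  79  98  98  98]
 [ 70  65  26  27  26  25  22  13  19   2   5   5   9  16  18  10   7  17  60  98  97  98]
 [ 70  66  39  24  30  41  47  38  36   2   3   6   7  16  14   8   6  22  74  98  98  98]
 [ 
[... 6631 characters left out ...]
  76  56  50  52  57  65  62  63  66  63  59  56  68  88]
 [172 171 169 173 169 171 165 154 137 123 115 103  78  58  46  43  48  56  60  58  58  56  47  42  58  84]
 [171 171 168 169 168 161 150 137 122 116 114 111  96  73  55  45  42  48  49  54  53  43  44  64  88 102]
 [169 171 169 163 151 137 126 119 116 114 110 108  95  80  64  61  59  57  55  45  43  49  69  87 106 113]
 [169 170 169 158 135 115 107 108 106 103 101  89  81  77  85  91  93  84  70  56  61  75  94 106 112 108]
 [169 168 167 150 116  87  83  83  82  84  79  79  86  94 105 112 108 104  99  83  89 103 107 110 103  88]
 [170 170 168 154 120  75  59  61  68  71  77  91 104 110 113 115 119 114 110 107 109 112 107  95  80  60]]
```

Run:
```python
from h import *
from scipy.optimize import least_squares as ls
from station import cams
T,S=cams.calibration('top'),cams.calibration('scene')
def tri(a,b):
    r=ls(lambda p:np.r_[np.subtract(proj(T,p),a),np.subtract(proj(S,p),b)],[.62,-.28,.09]);return r.x,r.fun
a=tri((415,222.3),(242.5,196));b=tri((409.5,203.5),(228.4,208.3));print(a,b)
d=np.array([.9767,.2147,0]);q=b[0]-a[0];print(q,'along',q@d)
# caps of seated carrier are an independent check of scale
```

```text
(array([ 0.6186698 , -0.28474386,  0.10095802]), array([-0.38004014,  0.40636006, -0.52663262, -0.14651561])) (array([ 0.67358289, -0.27316034,  0.0932157 ]), array([-0.43638955,  0.47129632, -0.58925823, -0.1727205 ]))
[ 0.05491308  0.01158352 -0.00774231] along 0.05612058903306895
```

```bash
python3 -c "
from station import sign_off
print(sign_off())"
```

```text
the job is handed in; nothing more can be done
None
```

The carrier is on the rail, held in the detent and let go, and the lock lever is pushed over to its hard stop; I handed the job in with the arm clear at about 22.5 s. I checked the seating with a wrist picture before the lever push, and the lever by the stop force and the ball's position in the cameras afterwards.

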